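# Empty the staining pans and nest them on the cork mat

### The job

Put the steel staining pans away: whatever bottles have been left standing in them go upright into the grey tray, and then all the pans that are there are nested one inside the other, largest on the cork mat and centred on it, each sitting fully down on the floor of the next. Turn the handles to point different ways, so that no handle lies on or against another and at least a finger and a half (30 mm) stays free between any two black grips. Leave the eyepiece and the eraser at the front of the desk where they are.

Things in the scene. Friction and masses are not known exactly. Their poses are not given: they have to be found in the camera images.
- pan_1: largest of the round open steel pans: outside 116 mm across the rim, 110 mm across the bottom; 36 mm high, wall 2.5, floor 3 mm, 0.07 to 0.3 kg. Origin: centre of the underside, z up. Handle points to the pan's -x: a steel arm, 16 mm wide, runs level 44 to 48 mm above the underside from the rim to an upright black grip. Nested, a pan stands 3 mm above the one outside it, its arm over that rim
- pan_1_grip (a point): point in the upright black grip of pan_1, on the pan's -x side, 88 mm from the pan's axis (alike on all pans), 74 mm above its underside; same axes as the pan. The grip is a plate 12 mm thick in the radial direction, 24 mm wide, from 43 to 90 mm above the underside; grips that point the same way strike each other
- pan_2: second largest of the round open steel pans: outside 98 mm across the rim, 92 mm across the bottom; 36 mm high, wall 2.5, floor 3 mm, 0.07 to 0.3 kg. Origin: centre of the underside, z up. Handle points to the pan's -x: a steel arm, 16 mm wide, runs level 44 to 48 mm above the underside from the rim to an upright black grip. Nested, a pan stands 3 mm above the one outside it, its arm over that rim
- pan_2_grip (a point): point in the upright black grip of pan_2, on the pan's -x side, 88 mm from the pan's axis (alike on all pans), 74 mm above its underside; same axes as the pan. The grip is a plate 12 mm thick in the radial direction, 24 mm wide, from 43 to 90 mm above the underside; grips that point the same way strike each other
- pan_3: third largest of the round open steel pans: outside 80 mm across the rim, 74 mm across the bottom; 36 mm high, wall 2.5, floor 3 mm, 0.07 to 0.3 kg. Origin: centre of the underside, z up. Handle points to the pan's -x: a steel arm, 16 mm wide, runs level 44 to 48 mm above the underside from the rim to an upright black grip. Nested, a pan stands 3 mm above the one outside it, its arm over that rim
- pan_3_grip (a point): point in the upright black grip of pan_3, on the pan's -x side, 88 mm from the pan's axis (alike on all pans), 74 mm above its underside; same axes as the pan. The grip is a plate 12 mm thick in the radial direction, 24 mm wide, from 43 to 90 mm above the underside; grips that point the same way strike each other
- pan_4: smallest (not there on some days) of the round open steel pans: outside 62 mm across the rim, 56 mm across the bottom; 36 mm high, wall 2.5, floor 3 mm, 0.07 to 0.3 kg. Origin: centre of the underside, z up. Handle points to the pan's -x: a steel arm, 16 mm wide, runs level 44 to 48 mm above the underside from the rim to an upright black grip. Nested, a pan stands 3 mm above the one outside it, its arm over that rim
- pan_4_grip (a point): point in the upright black grip of pan_4, on the pan's -x side, 88 mm from the pan's axis (alike on all pans), 74 mm above its underside; same axes as the pan. The grip is a plate 12 mm thick in the radial direction, 24 mm wide, from 43 to 90 mm above the underside; grips that point the same way strike each other
- mat: round cork mat, fixed to the desk, 124 mm across and 4 mm thick; origin at the centre of its underside, on the desk
- tray: shallow grey open tray, fixed to the desk, 90 mm (its x) by 190 mm (its y) outside and 18 mm high, walls 4 mm, inner floor 4 mm above the desk; origin at the centre of its underside
- oil_a: squat cream oil bottle with a blue screw cap, 66 mm high (not there on some days): body 35 mm across up to the shoulder at about 45 mm, cap 23 mm across from 48 to 66 mm. Origin: centre of its underside, z up. It starts standing in a pan
- oil_b: another squat cream oil bottle with a blue screw cap, 66 mm high (not there on some days): body 35 mm across up to the shoulder at about 45 mm, cap 23 mm across from 48 to 66 mm. Origin: centre of its underside, z up. It starts standing in a pan
- dropper: slim amber bottle with a black dropper top, 102 mm high (not there on some days): body 29 mm across up to a shoulder at about 50 mm, collar 21 mm across from 58 to 70 mm, bulb 15 mm across above that. Origin: centre of its underside, z up. It starts standing in a pan
- eyepiece: bystander: black microscope eyepiece standing on the desk near the front edge, 39 mm across, 46 mm high; origin at the centre of its underside
- rubber_eraser: bystander: eraser lying near the front edge of the desk, 19 x 44 x 12 mm; origin at the centre of its underside
Things that resemble listed ones, but are neither listed nor needed, are in the scene too. What is shaped like the dropper but red is not meant.

How it is judged:
By the outcome, as a careful person would: the job done as asked, in the order asked, and still so for the second after the job is handed in, with the robot touching nothing.
Of oil_a, oil_b, dropper, pan_4 only 3 to 4 are there at a start; the rules pass over those that are not, and their reading is None.
At some moment in a run one of pan_1, pan_2, pan_3, pan_4 may be knocked a few centimetres aside while the robot is not near it.
It also fails if it takes over 210 s, if anything falls off the work surface, if the arm or the gripper's body presses on something with over 40 N, if the wrist force passes 120 N, or if a joint passes its speed limit or range.

### The arm

A 6-joint arm with a two-finger parallel gripper is mounted at the origin on a cart in front of the work surface, level with it; the furniture and walls round the work are solid. World frame = base frame: x ahead of the robot, y to its left, z up, the work surface at z = 0. Lengths are in mm, angles in degrees, forces in N, time in s.
With the tool pointing down it reaches from about 350 to 850 mm from the base axis. Payload 8.1 kg.
Tool frame: the origin (TCP) lies between the finger pads; the fingertips stand 25 mm ahead of it and the grasp point (between the pads) lies 6 mm ahead of it (r.tcp_to_tips is the distance from the TCP to the fingertips, in mm); z points along the fingers, y is the line along which they close (so a half turn about z gives the same grasp; the last joint's range is limited). The gripper opens to 85 mm and grips with 20 to 120 N. Pads are 22 mm wide; open, the fingers measure 114 mm over their backs; the gripper's body (76 mm by 85 mm) begins 54 mm behind the grasp point. The pads swing forward as they close: fully open they stand 13 mm farther back than shut.
Start: joints at [70.05, 7.471, 85.268, -0, 87.261, -4.893], TCP at [155.849, 579.411, 256.292] pointing down, gripper open.
Joint ranges: [-169.43, 169.43], [-51.17, 129.36], [1.28, 143.12], [-76.62, 256.62], [0, 156.53], [-152.29, 152.29]. Speed limits (degrees/s): [136.94, 136.94, 159.86, 180, 180, 180].

### API

Orientations are given as [roll, pitch, yaw] about the fixed x, y, z axes, in that order (R = Rz(yaw) Ry(pitch) Rx(roll)).
In Python, from bench import r gives the robot as it stands.
- The arm moves only by the tool apply_moves, never from a script. Its arguments are lists of equal length, an entry for each row: "angular": the turn, a rotation vector about the world's x, y, z in units of 8 degrees (1.0 is 8 degrees), a list of three; "travel": the shift along the world's x, y, z in units of 40 mm (1.0 is 40 mm), a list of three; "jaw": the opening, from 0 (shut) to 1 (fully open). A call has 1 to 20 rows; each row shifts and turns the commanded pose from where the row before left it; what a row does not reach is not made up. A row lasts 1/8 s, in which the tool goes at most 62.5 mm and 10.7 degrees, less where a joint would pass 70% of its speed; a pose out of reach is approached as far as the arm can. A call is refused whole if a number of a shift passes 1 or a number of a turn 1, either way. A call with a gripper value outside its range is refused whole. The fingers move at their own pace and stop on an object; "force" is the grip in N (left out, the last holds). Time passes only in rows, so rows that do not move let the fingers close. It gives the time, the measured TCP pose, the force, the opening and the grip force at its end, in the units of the state.
- r.sense(): the state, without advancing time (a new reading comes with each control period).
- r.snapshot(name): name is "scene" or "top" or "wrist"; returns a dict with "color" (420x560x3 uint8, red, green, blue), "fx", "fy", "cx", "cy" (pixels), "distortion" ([k1, k2, p1, p2, k3] as OpenCV has them; the pictures are not rectified), "R" (3x3) and "t" (3): a world point X has camera coordinates R X + t; the wrist camera has in their place "mount" (4x4, takes a point from camera to tool coordinates, whose origin is the TCP and whose axes are the flange's). Camera axes: x right, y down, z forward; pixel columns grow to the right and rows downward; lengths in mm; the calibration is good to about 2 mm. A picture is of the moment at which its call begins: read the wrist's pose just before it. There is no depth.
- r.hand_in(): hands the job in; it is judged then, once.
The state is a dict: "time": time; "joint_pos": joint angles; "qd": joint speeds; "joint_efforts": joint torques, N m; "tool_pos": TCP position; "tcp_rot": TCP orientation; "ft_force": force on the tool from outside, world axes, zero at the start; "wrist_torque": the same for the moment, N m; "finger_gap": finger opening in mm; "grip_force": force on a finger pad.
Only numpy, scipy, OpenCV 4.12 (cv2) and the standard library are available. Lean on these libraries where they do the work, as an engineer would, in place of code of your own. Each camera call takes 0.05 s, during which the arm holds its last target. There are 200 camera calls.

## Working session

There is one attempt and no reset: what is moved stays moved. The work goes in short steps, Python scripts to look and compute and a tool call to move; the robot and the scene stay as the last step left them, time stands still between calls to the robot, and variables do not carry over. Pictures are saved under pics/ and viewed, at most 14 in all, crops included, and the job is handed in when it is done.

Besides the shell and the picture viewer there is one more tool, called after "Emit:" as name(argument=value, ...) on one line, values as JSON. apply_moves: Moves the arm, as the interface text tells. Its arguments: {"type":"object","properties":{"angular":{"type":"array"},"travel":{"type":"array"},"jaw":{"type":"array"},"force":{"type":"number"}},"required":["angular","travel","jaw"]}

```bash
mkdir -p pics; ls; python3 - <<'E'
from bench import r
import cv2
for n in("scene","top"):
    s=r.snapshot(n); cv2.imwrite(f"pics/{n}0.png",s["color"][:,:,::-1])
    print(n,{k:(v.tolist() if hasattr(v,'tolist') else v) for k,v in s.items() if k!="color"})
print(r.sense())
E
```

```text
pics
scene {'fx': 430.84948952290597, 'fy': 430.84948952290597, 'cx': 272.3304464852952, 'cy': 211.89499857156778, 'distortion': [-0.13616128944882225, 0.0, 0.0, 0.0, 0.0], 'R': [[0.581784897647028, -0.8132555129338244, -0.011908129684335973], [-0.6036466441602046, -0.4219304189656758, -0.67645062683508], [0.5451027993543605, 0.400737061218689, -0.7363917068394025]], 't': [-340.19906634902543, 384.52441122139237, 1084.5419745980407]}
top {'fx': 387.36747806427815, 'fy': 387.36747806427815, 'cx': 279.00816512633895, 'cy': 203.57779045186433, 'distortion': [-0.060940042533562534, 0.0, 0.0, 0.0, 0.0], 'R': [[-0.004917982465597073, -0.9999876102857904, -0.0007698853045952888], [-0.9901528246033757, 0.004977324502792453, -0.13990214498266332], [0.1399042436040606, 7.426781304149012e-05, -0.9901650352874855]], 't': [-45.88763872960016, 535.319780900227, 1120.793340879564]}
{'time': 0.1, 'joint_pos': array([ 7.00491581e+01,  7.51213554e+00,  8.53235008e+01, -6.93822826e-04,
        8.72607473e+01, -4.89379383e+00]), 'qd': array([-0.05655086, -0.12054181, -0.18859084, -0.07988482,  0.021214  ,
        0.0139867 ]), 'joint_efforts': array([ 1.62980574e-03, -5.70945597e+01, -5.01946843e+01,  6.23485084e-05,
        7.93271349e-03,  2.68872651e-05]), 'tool_pos': array([155.70341256, 578.97681924, 255.33074706]), 'tcp_rot': array([-1.79903909e+02, -7.53193548e-03,  1.64942979e+02]), 'ft_force': array([ 0.31064862, -0.3215851 ,  0.42297602]), 'wrist_torque': array([-0.02475979,  0.01158178,  0.01017876]), 'grip_force': 0.0, 'finger_gap': 85.26711066760842}
```

View pics/top0.png

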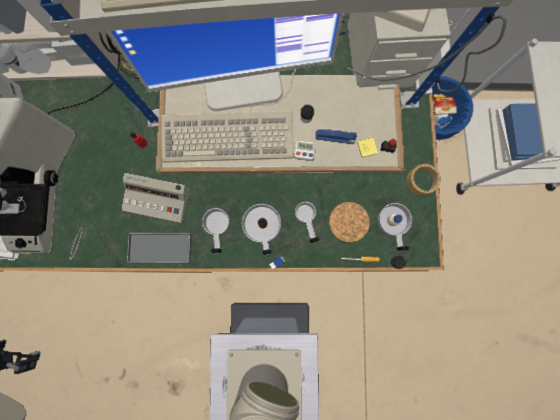

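View pics/scene0.png

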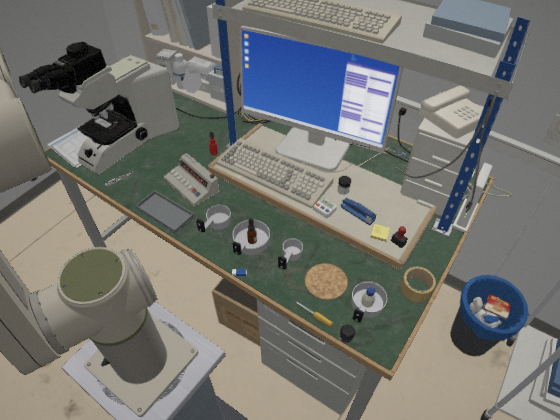

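Top view: the pans run left to right as pan_3 (216,222), pan_1 (261,223) holding the dropper, pan_4 (306,212) and pan_2 (395,218) holding one oil bottle. The mat is at (350,221), the tray at (159,248), and there is no second oil bottle. The scene view (pan_1 (251,236), pan_2 (369,296)) agrees.

```bash
cat > h.py <<'E'
from bench import r
import numpy as np, cv2
from scipy.spatial.transform import Rotation as Ro
def cam(n):
    if n=="wrist":
        st=r.sense(); s=r.snapshot(n)
        T=np.eye(4); T[:3,:3]=Ro.from_euler('xyz',st["tcp_rot"],degrees=True).as_matrix(); T[:3,3]=st["tool_pos"]
        W=np.linalg.inv(T@np.array(s["mount"])); s["R"],s["t"]=W[:3,:3],W[:3,3]
    else: s=r.snapshot(n)
    s["K"]=np.array([[s["fx"],0,s["cx"]],[0,s["fy"],s["cy"]],[0,0,1.]]); s["D"]=np.array(s["distortion"])
    s["R"]=np.array(s["R"]);s["t"]=np.array(s["t"])
    return s
def p2w(s,uv,z):
    uv=np.atleast_2d(np.array(uv,float))
    n=cv2.undistortPoints(uv[:,None],s["K"],s["D"])[:,0]
    d=np.c_[n,np.ones(len(n))]@s["R"]; c=-s["R"].T@s["t"]
    return c+d*((z-c[2])/d[:,2])[:,None]
def w2p(s,X):
    X=np.atleast_2d(np.array(X,float))
    return cv2.projectPoints(X,cv2.Rodrigues(s["R"])[0],s["t"],s["K"],s["D"])[0][:,0]
def ortho(s,x0,x1,y0,y1,z,ppm):
    "plan view at height z: image up = +x, left = +y; ppm px per mm"
    H,W=int((x1-x0)*ppm),int((y1-y0)*ppm)
    j,i=np.meshgrid(np.arange(W),np.arange(H))
    X=np.stack([x1-i/ppm,y1-j/ppm,np.full(i.shape,float(z))],-1).reshape(-1,3)
    m=w2p(s,X).reshape(H,W,2).astype(np.float32)
    return cv2.remap(np.ascontiguousarray(s["color"][:,:,::-1]),m,None,cv2.INTER_CUBIC)
E
python3 - <<'E'
from h import *
s=cam("top")
for n,uv,z in[("p3",(216,222),36),("p1",(261,223),36),("p4",(306,212),36),("p2",(395,218),36),("mat",(350,221),4),("tray",(159,248),18)]: print(n,p2w(s,uv,z)[0].round())
o=ortho(s,330,640,-370,480,36,.93); print(o.shape)
cv2.imwrite("pics/o0.png",o)
E
```

```text
p3 [481. 140.  36.]
p1 [477.   5.  36.]
p4 [ 510. -129.   36.]
p2 [ 490. -396.   36.]
mat [ 485. -266.    4.]
tray [404. 314.  18.]
(288, 790, 3)
```

View pics/o0.png

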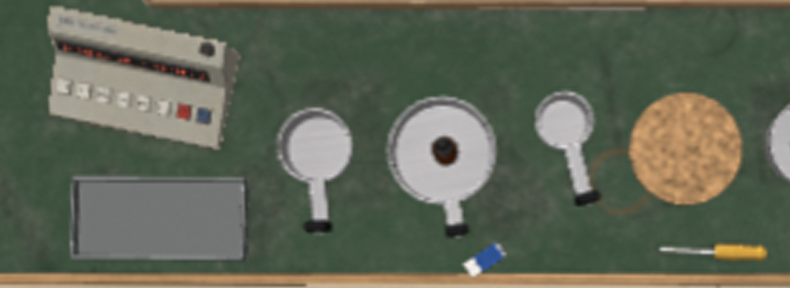

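```bash
cat >> h.py <<'E'
from scipy.optimize import minimize
RIM={1:58,2:49,3:40,4:31}
def hulls(n,x,y,yaw,z0=0):
    "point sets whose hulls make the silhouette of pan n; yaw is that of the pan (handle at -x)"
    a=np.linspace(0,2*np.pi,72); q=lambda R,z:np.c_[R*np.cos(a),R*np.sin(a),0*a+z]
    box=lambda x0,x1,w,z0,z1:np.array([[i,j,k] for i in(x0,x1) for j in(-w,w) for k in(z0,z1)],float)
    R=RIM[n]; P=[np.r_[q(R,36),q(R-3,0)],box(-84,-R+3,8,44,48),box(-94,-82,12,43,90)]
    return [p@Ro.from_euler('z',yaw,degrees=True).as_matrix().T+[x,y,z0] for p in P]
def fg(s):
    h=cv2.cvtColor(s["color"],cv2.COLOR_RGB2HSV)
    green=(h[...,0]>50)&(h[...,0]<95)&(h[...,1]>55)
    return (~green).astype(np.float32)
def render(s,H,box):
    u0,v0,u1,v1=box; k=4; m=np.zeros(((v1-v0)*k,(u1-u0)*k),np.uint8)
    for p in H:
        uv=(w2p(s,p)-[u0,v0]+.5)*k-.5
        cv2.fillConvexPoly(m,cv2.convexHull(np.round(uv*16).astype(np.int32)),255,cv2.LINE_AA,4)
    return cv2.resize(m,None,fx=1/k,fy=1/k,interpolation=cv2.INTER_AREA)/255.
def fitpan(n,g,views,z0=0):
    "g=(x,y,yaw) guess; views=list of cams"
    B=[];F=[]
    for s in views:
        uv=np.vstack([w2p(s,p) for p in hulls(n,*g,z0)]); 
        lo=np.maximum(uv.min(0)-9,0).astype(int); hi=np.minimum(uv.max(0)+9,[560,420]).astype(int)
        B.append((*lo,*hi)); F.append(fg(s)[lo[1]:hi[1],lo[0]:hi[0]])
    f=lambda q:sum(np.abs(render(s,hulls(n,*q,z0),b)-m).sum()/ (s["fx"]/s["t"][2])**2 for s,b,m in zip(views,B,F))
    best=minimize(f,g,method="Nelder-Mead",options=dict(initial_simplex=np.array(g)+np.array([[0,0,0],[10,0,0],[0,10,0],[0,0,12]]),xatol=.1,fatol=.1))
    return best.x,best.fun
def grip(q): 
    a=np.radians(q[2]); return q[:2]-88*np.array([np.cos(a),np.sin(a)])
E
cat > look.py <<'E'
from h import *
import sys
G={1:(477,3,-2),2:(490,-396,5),3:(481,140,-2),4:(510,-129,14)}
T,S=cam("top"),cam("scene")
for n in G:
    for nm,v in(("top",[T]),("scene",[S]),("both",[T,S])):
        q,c=fitpan(n,G[n],v); print(n,nm,q.round(1),"cost",round(c),"grip",grip(q).round(1))
h=cv2.cvtColor(T["color"],cv2.COLOR_RGB2HSV)
for nm,s in(("top",T),("scene",S)):
    h=cv2.cvtColor(s["color"],cv2.COLOR_RGB2HSV); m=((h[...,0]>8)&(h[...,0]<22)&(h[...,1]>70)).astype(np.uint8)
    c=w2p(s,[[485,-266,4]])[0]; w=np.zeros_like(m); cv2.circle(w,tuple(int(i) for i in c),30,1,-1)
    cs,_=cv2.findContours(m*w,cv2.RETR_EXTERNAL,cv2.CHAIN_APPROX_NONE); k=max(cs,key=cv2.contourArea)[:,0]
    X=p2w(s,k,4)[:,:2].astype(np.float32); print("mat",nm,cv2.minEnclosingCircle(X),X.mean(0),cv2.fitEllipse(X))
E
python3 look.py
```

```text
1 top [ 4.796e+02 -1.000e-01  7.600e+00] cost 15856 grip [392.4 -11.7]
1 scene [ 466.5  -32.7 -105.1] cost 10896 grip [489.5  52.3]
1 both [480.   -0.9   6.8] cost 27595 grip [392.6 -11.3]
2 top [ 486.3 -395.3   18. ] cost 17492 grip [ 402.6 -422.5]
2 scene [ 498.1 -395.1  -24.8] cost 12070 grip [ 418.3 -358.2]
2 both [ 486.  -384.    34.6] cost 29799 grip [ 413.6 -433.9]
3 top [466.  141.3 -27.7] cost 14306 grip [388.1 182.2]
3 scene [468.4 142.2 -21.4] cost 11238 grip [386.5 174.3]
3 both [465.  135.7 -31.2] cost 25555 grip [389.7 181.2]
4 top [ 511.3 -128.6   18.4] cost 13985 grip [ 427.8 -156.4]
4 scene [ 472.9 -169.   -19.8] cost 9279 grip [ 390.1 -139.2]
4 both [ 512.9 -131.6  -12.3] cost 23606 grip [ 426.9 -112.9]
mat top ((483.20623779296875, -262.89849853515625), 62.58671569824219) [ 482.9647 -262.4652] ((483.4277038574219, -262.911376953125), (120.92634582519531, 122.93387603759766), 171.50062561035156)
mat scene ((485.34600830078125, -261.2569885253906), 62.26229476928711) [ 484.44952 -261.50742] ((485.15533447265625, -261.4393615722656), (120.72128295898438, 122.0323715209961), 12.763215065002441)
```

```bash
python3 - <<'E'
from h import *
for n in("top","scene"):
    s=cam(n);h=cv2.cvtColor(s["color"],cv2.COLOR_RGB2HSV)
    P={"desk":(480,70,0),"desk2":(400,-80,0),"desk3":(560,-200,0),"floor3":(495,140,3),"grip1":(394,-10,85),"grip3":(395,143,85),"arm1":(410,-6,48),"arm4":(460,-140,48)}
    for k,X in P.items():
        u,v=w2p(s,[X])[0].round().astype(int); print(n,k,(u,v),s["color"][v,u],h[v,u])
E
```

```text
top desk (np.int64(240), np.int64(223)) [66 79 65] [58 45 79]
top desk2 (np.int64(290), np.int64(249)) [74 81 69] [48 38 81]
top desk3 (np.int64(328), np.int64(197)) [67 84 66] [58 55 84]
top floor3 (np.int64(218), np.int64(218)) [185 183 184] [165   3 185]
top grip1 (np.int64(266), np.int64(251)) [33 32 34] [135  15  34]
top grip3 (np.int64(211), np.int64(251)) [41 50 41] [60 46 50]
top arm1 (np.int64(265), np.int64(246)) [192 189 190] [170   4 192]
top arm4 (np.int64(310), np.int64(228)) [189 186 187] [170   4 189]
scene desk (np.int64(235), np.int64(232)) [98 96 99] [140   8  99]
scene desk2 (np.int64(258), np.int64(272)) [79 88 76] [53 35 88]
scene desk3 (np.int64(321), np.int64(255)) [71 89 72] [62 52 89]
scene floor3 (np.int64(222), np.int64(219)) [168 167 168] [150   2 168]
scene grip1 (np.int64(236), np.int64(244)) [24 27 28] [98 36 28]
scene grip3 (np.int64(197), np.int64(221)) [21 23 21] [60 22 23]
scene arm1 (np.int64(239), np.int64(248)) [18 14 15] [173  57  18]
scene arm4 (np.int64(286), np.int64(258)) [120 120 121] [120   2 121]
```

```bash
python3 - <<'E'
t=open('h.py').read()
i=t.index("def fg(s)"); j=t.index("def render")
t=t[:i]+'''def fg(s):
    c=cv2.GaussianBlur(s["color"].astype(np.float32),(0,0),.7); g=2*c[...,1]-c[...,0]-c[...,2]
    return np.clip((14-g)/8,0,1)
'''+t[j:]
open('h.py','w').write(t)
E
python3 look.py|grep -v mat
```

```text
1 top [478.    4.9  10.8] cost 895 grip [391.5 -11.5]
1 scene [481.8   8.5  13.8] cost 1810 grip [396.3 -12.5]
1 both [478.9   5.4  11.5] cost 3072 grip [392.7 -12.2]
2 top [ 488.2 -397.1    4.2] cost 1278 grip [ 400.4 -403.5]
2 scene [ 492.  -394.1    5.8] cost 1685 grip [ 404.5 -403. ]
2 both [ 488.7 -395.9    5.1] cost 3195 grip [ 401.1 -403.7]
3 top [484.1 142.2   5.8] cost 402 grip [396.6 133.2]
3 scene [488.1 146.    7.7] cost 2512 grip [400.9 134.3]
3 both [484.7 142.8   6.4] cost 3029 grip [397.3 133. ]
4 top [ 510.6 -126.7   14.2] cost 392 grip [ 425.3 -148.2]
4 scene [ 514.9 -123.    16.4] cost 856 grip [ 430.5 -147.8]
4 both [ 512.1 -125.7   14.9] cost 1329 grip [ 427.  -148.4]
```

```bash
python3 - <<'E'
from h import *
s=r.snapshot("wrist"); print(np.array(s["mount"]).round(2).tolist(),s["fx"],s["cx"],s["cy"],s["distortion"])
T,S=cam("top"),cam("scene")
# dropper bulb (top at z 105) and oil cap, red/blue rough
print(p2w(T,(262.5,223),100),p2w(T,(397.5,218.5),69))
E
```

```text
[[0.0, -0.95, -0.31, 78.76], [1.0, 0.0, 0.0, 1.38], [-0.0, -0.31, 0.95, -116.37], [0.0, 0.0, 0.0, 1.0]] 374.6342133218926 285.67548573702055 212.0813930797466 [0.02025388 0.         0.         0.         0.        ]
[[471.41006703  -1.91582192 100.        ]] [[ 485.0758504  -393.04226015   69.        ]]
```

Emit:
apply_moves(angular=[[0, 0, 0.95], [0, 0, 0.95], [0, 0, 0], [0, 0, 0], [0, 0, 0], [0, 0, 0], [0, 0, 0], [0, 0, 0], [0, 0, 0], [0, 0, 0], [0, 0, 0], [0, 0, 0], [0, 0, 0], [0, 0, 0], [0, 0, 0], [0, 0, 0]], travel=[[0.5, -1, 0.5], [0.5, -1, 0.5], [0.5, -1, 0], [0.5, -1, 0], [0.5, -1, 0], [0.5, -1, 0], [0.5, -1, 0], [0.5, -1, 0], [0.5, -1, 0], [0.5, -1, 0], [0.5, -1, 0], [0.5, -1, 0], [0.5, -1, 0], [0.5, -1, 0], [0, 0, 0], [0, 0, 0]], jaw=[1, 1, 1, 1, 1, 1, 1, 1, 1, 1, 1, 1, 1, 1, 1, 1])

```text
time: 2.6
tool_pos: [435.7, 19.6, 296.3]
tcp_rot: [180.0, -0.0, -179.9]
ft_force: [-0.5, 0.1, 0.1]
finger_gap: 85.1
grip_force: 0.0
```

```bash
python3 - <<'E'
from h import *
s=cam("wrist"); cv2.imwrite("pics/w1.png",s["color"][:,:,::-1])
q,c=fitpan(1,(479,6,11),[s]); print(q,c,grip(q)); print(w2p(s,[[479,6,36],[474,0,105],[474,0,70],[474,0,61],[474,0,3]]))
E
```

```text
[482.02828481   8.076096    10.52816913] 270.7199700484072 [395.50974777  -8.00316851]
[[271.31068313 211.6272424 ]
 [261.58316185 230.36407374]
 [263.78316709 217.50540321]
 [264.28479473 214.57262923]
 [267.03255111 198.50226957]]
```

View pics/w1.png

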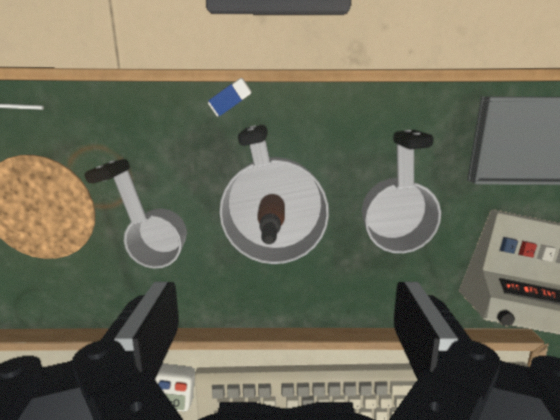

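```bash
python3 - <<'E'
from h import *
s=cam("wrist")
print("bulb",p2w(s,(268.5,238),102), "base front edge",p2w(s,(273,194.5),3)+[14.5,0,0])
for x,y in((482,2),(480,2),(478,2)): print(x,w2p(s,[[x,y,105],[x,y,70],[x-14.5,y,3]]).round(1).tolist())
for n,g in((3,(485,143,6)),(4,(512,-126,15))): print(n,fitpan(n,g,[s]))
T=cam("top"); o=p2w(T,[(127,234),(190,234),(190,263),(127,263)],18); print(o.round())
c=s["color"][185:245,250:290].astype(int); m=(c[...,0]-c[...,2]>20)|(c.sum(2)<200); ys,xs=np.nonzero(m); 
for v in range(185,245,4):
    k=xs[ys==v-185]; print(v,(k.min()+250,k.max()+250) if len(k) else None)
E
```

```text
bulb [[482.34316238   6.31862542 102.        ]] base front edge [[483.72890409   7.27865374   3.        ]]
482 [[263.5, 238.9], [265.5, 225.3], [268.3, 193.0]]
480 [[263.4, 236.8], [265.5, 223.4], [268.3, 191.3]]
478 [[263.4, 234.7], [265.4, 221.5], [268.3, 189.6]]
3 (array([487.23109848, 145.52952922,   7.11779316]), np.float64(269.59115626491047))
4 (array([ 514.51910152, -123.16274181,   14.10672469]), np.float64(1323.145629189775))
[[447. 414.  18.]
 [446. 221.  18.]
 [360. 219.  18.]
 [359. 410.  18.]]
185 None
189 None
193 None
197 (np.int64(264), np.int64(278))
201 (np.int64(261), np.int64(281))
205 (np.int64(260), np.int64(282))
209 (np.int64(259), np.int64(282))
213 (np.int64(258), np.int64(282))
217 (np.int64(258), np.int64(283))
221 (np.int64(259), np.int64(282))
225 (np.int64(260), np.int64(278))
229 (np.int64(261), np.int64(277))
233 (np.int64(262), np.int64(275))
237 (np.int64(262), np.int64(274))
241 (np.int64(264), np.int64(272))
```

Emit:
apply_moves(angular=[[0, 0, 0], [0, 0, 0], [0, 0, 0], [0, 0, 0], [0, 0, 0], [0, 0, 0], [0, 0, 0], [0, 0, 0], [0, 0, 0], [0, 0, 0]], travel=[[0.6, -0.16, 0], [0.58, -0.16, 0], [0, 0, -0.93], [0, 0, -0.93], [0, 0, -0.93], [0, 0, -0.93], [0, 0, -0.93], [0, 0, -0.93], [0, 0, 0], [0, 0, 0]], jaw=[0.6, 0.6, 0.6, 0.6, 0.6, 0.6, 0.6, 0.6, 0.6, 0.6], force=30)

```text
time: 4.0
tool_pos: [483.9, 7.1, 74.6]
tcp_rot: [-180.0, 0.1, -179.8]
ft_force: [1.4, 0.5, 0.2]
finger_gap: 51.1
grip_force: 0.0
```

Emit:
apply_moves(angular=[[0, 0, 0], [0, 0, 0], [0, 0, 0], [0, 0, 0], [0, 0, 0], [0, 0, 0], [0, 0, 0], [0, 0, 0]], travel=[[0, 0, 0], [0, 0, 0], [0, 0, 0], [0, 0, 0], [0, 0, 0], [0, 0, 0], [0, 0, 0], [0, 0, 0]], jaw=[0.1, 0.1, 0.1, 0.1, 0.1, 0.1, 0.1, 0.1], force=30)

```text
time: 5.0
tool_pos: [484.6, 6.0, 75.1]
tcp_rot: [-179.9, 0.2, -179.9]
ft_force: [1.2, -2.0, 6.0]
finger_gap: 21.1
grip_force: 26.8
```

Emit:
apply_moves(angular=[[0, 0, 0], [0, 0, 0], [0, 0, 0], [0, 0, 0], [0, 0, 0], [0, 0, 0], [0, 0, 0], [0, 0, 0], [0, 0, 0], [0, 0, 0], [0, 0, 0], [0, 0, 0], [0, 0, 0], [0, 0, 0], [0, 0, 0]], travel=[[0, 0, 0.5], [0, 0, 0.8], [0, 0, 0.8], [0, 0, 0.9], [-0.1, 0.6, 0], [-0.22, 0.9, 0], [-0.22, 1, 0], [-0.22, 1, 0], [-0.22, 1, 0], [-0.22, 1, 0], [-0.22, 1, 0], [-0.22, 0.9, 0], [-0.22, 0.7, 0], [-0.12, 0.5, 0], [0, 0, 0]], jaw=[0.1, 0.1, 0.1, 0.1, 0.1, 0.1, 0.1, 0.1, 0.1, 0.1, 0.1, 0.1, 0.1, 0.1, 0.1])

```text
time: 6.88
tool_pos: [403.6, 351.5, 193.4]
tcp_rot: [180.0, 0.0, -179.8]
ft_force: [1.2, -0.0, 0.0]
finger_gap: 20.3
grip_force: 27.6
```

Emit:
apply_moves(angular=[[0, 0, 0], [0, 0, 0], [0, 0, 0], [0, 0, 0], [0, 0, 0], [0, 0, 0]], travel=[[0, 0, -0.8], [0, 0, -0.9], [0, 0, -0.8], [0, 0, -0.3], [0, 0, -0.1], [0, 0, 0]], jaw=[0.1, 0.1, 0.1, 0.1, 0.1, 0.1])

```text
time: 7.62
tool_pos: [404.6, 350.9, 78.2]
tcp_rot: [180.0, 0.1, -179.9]
ft_force: [0.5, 0.3, 0.2]
finger_gap: 20.6
grip_force: 27.6
```

Emit:
apply_moves(angular=[[0, 0, 0], [0, 0, 0], [0, 0, 0], [0, 0, 0]], travel=[[0, 0, -0.03], [0, 0, -0.02], [0, 0, 0], [0, 0, 0]], jaw=[0.1, 0.1, 0.1, 0.1])

```text
time: 8.12
tool_pos: [404.7, 351.1, 76.3]
tcp_rot: [179.9, 0.1, -179.8]
ft_force: [-0.0, -0.6, 5.4]
finger_gap: 20.5
grip_force: 28.8
```

Emit:
apply_moves(angular=[[0, 0, 0], [0, 0, 0], [0, 0, 0], [0, 0, 0], [0, 0, 0], [0, 0, 0], [0, 0, 0], [0, 0, 0], [0, 0, 0], [0, 0, 0]], travel=[[0, 0, 0], [0, 0, 0], [0, 0, 0], [0, 0, 0], [0, 0, 0.4], [0, 0, 0.8], [0, 0, 0.8], [0, 0, 1], [0, 0, 1], [0, 0, 1]], jaw=[0.45, 0.45, 0.45, 0.45, 0.45, 0.6, 0.6, 0.6, 0.6, 0.6])

```text
time: 9.38
tool_pos: [403.8, 350.6, 277.9]
tcp_rot: [180.0, 0.1, -179.9]
ft_force: [-0.1, 0.3, -0.2]
finger_gap: 51.2
grip_force: 0.0
```

Emit:
apply_moves(angular=[[0, 0, -0.3], [0, 0, -0.3], [0, 0, -0.3], [0, 0, -0.3], [0, 0, -0.3], [0, 0, -0.3], [0, 0, -0.3], [0, 0, -0.3], [0, 0, -0.3], [0, 0, -0.3], [0, 0, -0.3], [0, 0, -0.3], [0, 0, -0.3], [0, 0, -0.3], [0, 0, -0.3], [0, 0, -0.3], [0, 0, -0.3], [0, 0, -0.5], [0, 0, 0], [0, 0, 0]], travel=[[0.07, -1, 0.1], [0.07, -1, 0.1], [0.07, -1, 0.1], [0.07, -1, 0.1], [0.07, -1, 0.1], [0.07, -1, 0], [0.07, -1, 0], [0.07, -1, 0], [0.07, -1, 0], [0.07, -1, 0], [0.07, -1, 0], [0.07, -1, 0], [0.07, -1, 0], [0.07, -1, 0], [0.07, -1, 0], [0.07, -1, 0], [0.07, -1, 0], [0, -0.65, 0], [0, 0, 0], [0, 0, 0]], jaw=[0.6, 0.6, 0.6, 0.6, 0.6, 0.6, 0.6, 0.6, 0.6, 0.6, 0.6, 0.6, 0.6, 0.6, 0.6, 0.6, 0.6, 0.6, 0.6, 0.6])

```text
time: 11.88
tool_pos: [451.5, -355.0, 295.8]
tcp_rot: [180.0, 0.0, 135.4]
ft_force: [0.1, -0.4, -0.3]
finger_gap: 51.2
grip_force: 0.0
```

```bash
python3 - <<'E'
from h import *
s=cam("wrist"); cv2.imwrite("pics/w2.png",s["color"][:,:,::-1])
print(fitpan(2,(491,-394,5),[s])); print(w2p(s,[[490,-392,69],[490,-392,3]]))
h=cv2.cvtColor(s["color"],cv2.COLOR_RGB2HSV)
c=w2p(s,[[485,-261.5,4]])[0]; print(c)
m=((h[...,0]>8)&(h[...,0]<22)&(h[...,1]>70)).astype(np.uint8)
cs,_=cv2.findContours(m,cv2.RETR_EXTERNAL,cv2.CHAIN_APPROX_NONE)
for k in cs:
    if cv2.contourArea(k)>2000: X=p2w(s,k[:,0],4)[:,:2].astype(np.float32); print(k[:,0].min(0),k[:,0].max(0),cv2.minEnclosingCircle(X),cv2.fitEllipse(X))
E
```

```text
(array([ 491.26639591, -393.93697876,    3.94069308]), np.float64(579.5250621502423))
[[284.62475157 232.99644586]
 [284.70402107 212.20195894]]
[368.58208489 127.53150826]
[224 296] [338 402] ((627.5592041015625, -533.831298828125), 100.67720031738281) ((624.14111328125, -506.87213134765625), (109.41542053222656, 184.66688537597656), 82.85617065429688)
[387 147] [559 304] ((657.67236328125, -254.36141967773438), 124.8035659790039) ((658.4456787109375, -257.5790710449219), (30.879993438720703, 355.7093811035156), 0.27866026759147644)
[313  66] [428 184] ((486.7074890136719, -254.82122802734375), 67.47559356689453) ((486.2442321777344, -259.7510681152344), (121.31549835205078, 125.46585845947266), 2.7816972732543945)
[96  0] [302 286] ((406.1743469238281, -388.5628356933594), 169.55047607421875) ((289.65576171875, -629.3189697265625), (191.14894104003906, 277.99322509765625), 0.0)
```

View pics/w2.png

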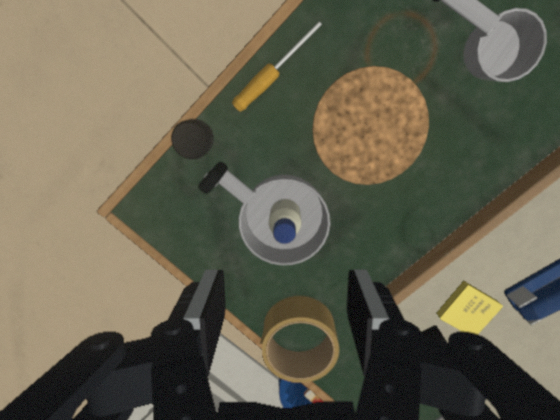

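Oil cap at (284.5,231), consistent with the bottle at about (489,-391). The mat at (370,125) gives a centre near (486,-260).

Emit:
apply_moves(angular=[[0, 0, 0], [0, 0, 0], [0, 0, 0], [0, 0, 0], [0, 0, 0], [0, 0, 0], [0, 0, 0], [0, 0, 0], [0, 0, 0], [0, 0, 0]], travel=[[0.47, -0.45, 0], [0.47, -0.45, 0], [0, 0, -1], [0, 0, -1], [0, 0, -1], [0, 0, -1], [0, 0, -1], [0, 0, -0.72], [0, 0, 0], [0, 0, 0]], jaw=[0.6, 0.6, 0.6, 0.6, 0.6, 0.6, 0.6, 0.6, 0.6, 0.6])

```text
time: 13.18
tool_pos: [490.0, -391.5, 68.1]
tcp_rot: [180.0, 0.1, 135.4]
ft_force: [0.4, -0.1, 0.3]
finger_gap: 51.6
grip_force: 0.0
```

Emit:
apply_moves(angular=[[0, 0, 0], [0, 0, 0], [0, 0, 0], [0, 0, 0], [0, 0, 0], [0, 0, 0], [0, 0, 0], [0, 0, 0]], travel=[[0, 0, 0], [0, 0, 0], [0, 0, 0], [0, 0, 0], [0, 0, 0], [0, 0, 0], [0, 0, 0], [0, 0, 0]], jaw=[0.1, 0.1, 0.1, 0.1, 0.1, 0.1, 0.1, 0.1])

```text
time: 14.18
tool_pos: [489.9, -393.0, 68.9]
tcp_rot: [-180.0, 0.2, 135.3]
ft_force: [-2.3, -1.2, 6.2]
finger_gap: 23.8
grip_force: 26.7
```

Emit:
apply_moves(angular=[[0, 0, 0], [0, 0, 0], [0, 0, 0], [0, 0, 0], [0, 0, 0], [0, 0, 0], [0, 0, 0], [0, 0, 0], [0, 0, 0], [0, 0, 0], [0, 0, 0], [0, 0, 0], [0, 0, 0]], travel=[[0, 0, 0.5], [0, 0, 0.9], [0, 0, 1], [0, 0, 1], [-0.1, 0.6, 0], [-0.13, 0.9, 0], [-0.13, 1, 0], [-0.13, 1, 0], [-0.13, 1, 0], [-0.13, 1, 0], [-0.13, 1, 0], [-0.13, 1, 0], [-0.13, 1, 0]], jaw=[0.1, 0.1, 0.1, 0.1, 0.1, 0.1, 0.1, 0.1, 0.1, 0.1, 0.1, 0.1, 0.1])

```text
time: 15.8
tool_pos: [443.4, -50.1, 204.0]
tcp_rot: [179.9, 0.1, 135.3]
ft_force: [-0.1, 0.5, -0.2]
finger_gap: 23.5
grip_force: 24.9
```

Emit:
apply_moves(angular=[[0, 0, 0], [0, 0, 0], [0, 0, 0], [0, 0, 0], [0, 0, 0], [0, 0, 0], [0, 0, 0], [0, 0, 0], [0, 0, 0], [0, 0, 0], [0, 0, 0], [0, 0, 0]], travel=[[-0.13, 1, 0], [-0.13, 1, 0], [-0.13, 1, 0], [-0.13, 1, 0], [-0.13, 1, 0], [-0.13, 1, 0], [-0.13, 1, 0], [-0.1, 0.95, 0], [-0.1, 0.5, 0], [0, 0, 0], [0, 0, -0.6], [0, 0, -0.8]], jaw=[0.1, 0.1, 0.1, 0.1, 0.1, 0.1, 0.1, 0.1, 0.1, 0.1, 0.1, 0.1])

```text
time: 17.3
tool_pos: [400.3, 286.5, 147.7]
tcp_rot: [179.8, 0.1, 135.3]
ft_force: [-0.6, -0.2, -0.9]
finger_gap: 23.4
grip_force: 24.9
```

Emit:
apply_moves(angular=[[0, 0, 0], [0, 0, 0], [0, 0, 0], [0, 0, 0], [0, 0, 0], [0, 0, 0]], travel=[[0.05, 0, -0.8], [0.05, 0, -0.7], [0, 0, -0.3], [0, 0, -0.1], [0, 0, 0], [0, 0, 0]], jaw=[0.1, 0.1, 0.1, 0.1, 0.1, 0.1])

```text
time: 18.05
tool_pos: [403.8, 287.0, 71.6]
tcp_rot: [179.9, 0.0, 135.3]
ft_force: [1.5, -0.1, -1.4]
finger_gap: 23.4
grip_force: 25.0
```

Emit:
apply_moves(angular=[[0, 0, 0], [0, 0, 0], [0, 0, 0], [0, 0, 0], [0, 0, 0], [0, 0, 0], [0, 0, 0], [0, 0, 0], [0, 0, 0], [0, 0, 0]], travel=[[0, 0, 0], [0, 0, 0], [0, 0, 0], [0, 0, 0], [0, 0, 0.3], [0, 0, 0.8], [0, 0, 1], [0, 0, 1], [0, 0, 1], [0, 0, 1]], jaw=[0.45, 0.45, 0.45, 0.45, 0.45, 0.45, 0.45, 0.45, 0.45, 0.45])

```text
time: 19.3
tool_pos: [402.9, 286.5, 276.7]
tcp_rot: [179.9, 0.0, 135.3]
ft_force: [0.6, 0.5, -0.3]
finger_gap: 38.2
grip_force: 0.0
```

Emit:
apply_moves(angular=[[0, 0, -0.55], [0, 0, -0.55], [0, 0, -0.55], [0, 0, -0.55], [0, 0, -0.55], [0, 0, -0.55], [0, 0, -0.55], [0, 0, -0.5], [0, 0, 0], [0, 0, 0]], travel=[[0, -0.92, 0], [0, -0.92, 0], [0, -0.92, 0], [-0.04, -0.92, 0], [-0.04, -0.92, 0], [-0.04, -0.92, 0], [-0.04, -0.92, 0], [-0.04, -0.92, 0], [0, 0, 0], [0, 0, 0]], jaw=[0.6, 0.6, 0.6, 0.6, 0.6, 0.6, 0.6, 0.6, 0.6, 0.6])

```text
time: 20.55
tool_pos: [395.1, -7.5, 274.9]
tcp_rot: [180.0, -0.0, 100.6]
ft_force: [-0.3, 0.0, 0.2]
finger_gap: 51.1
grip_force: 0.0
```

```bash
cat > lk.py <<'E'
from h import *
import sys
# usage: lk.py n x y yaw pic
n=int(sys.argv[1]); g=[float(i) for i in sys.argv[2:5]]; s=cam("wrist"); T=cam("top")
cv2.imwrite("pics/%s.png"%sys.argv[5],s["color"][:,:,::-1]); cv2.imwrite("pics/%s_t.png"%sys.argv[5],T["color"][:,:,::-1])
for v in([s],[T]):
    q,c=fitpan(n,g,v); print(q.round(1),round(c),"grip",grip(q).round(1))
st=r.sense(); print(st["tool_pos"].round(1),st["tcp_rot"].round(1))
E
python3 lk.py 1 482 8 10.5 w3; python3 - <<'E'
from h import *
i=cv2.imread("pics/w3.png"); t=cv2.imread("pics/w3_t.png")
cv2.imwrite("pics/c3.png",np.vstack([i,cv2.resize(t[190:280,110:450],(560,148))]))
E
```

```text
[481.5   8.2  10.8] 410 grip [395.1  -8.3]
[476.4   5.1  17.7] 12207 grip [392.6 -21.6]
[395.1  -7.  274.6] [180.   -0.  100.6]
```

View pics/c3.png

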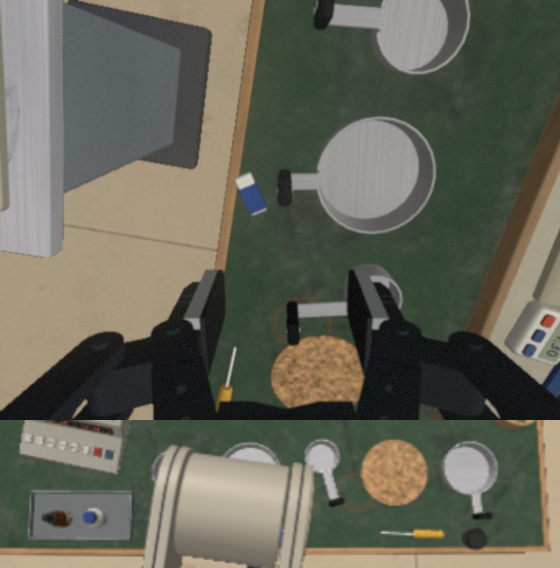

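The wrist view shows pan_1 (375,175) undisturbed, and the inset shows both bottles standing in the tray. Now descending on pan_1's grip.

Emit:
apply_moves(angular=[[0, 0, 0], [0, 0, 0], [0, 0, 0], [0, 0, 0], [0, 0, 0], [0, 0, 0], [0, 0, 0]], travel=[[0, -0.02, -1], [0, 0, -1], [0, 0, -1], [0, 0, -1], [0, 0, -0.9], [0, 0, 0], [0, 0, 0]], jaw=[0.6, 0.6, 0.6, 0.6, 0.6, 0.6, 0.6])

```text
time: 21.52
tool_pos: [395.9, -8.2, 79.7]
tcp_rot: [179.9, 0.0, 100.6]
ft_force: [0.1, 0.4, 0.5]
finger_gap: 51.0
grip_force: 0.0
```

Emit:
apply_moves(angular=[[0, 0, 0], [0, 0, 0], [0, 0, 0], [0, 0, 0], [0, 0, 0], [0, 0, 0], [0, 0, 0], [0, 0, 0]], travel=[[0, 0, 0], [0, 0, 0], [0, 0, 0], [0, 0, 0], [0, 0, 0], [0, 0, 0], [0, 0, 0], [0, 0, 0]], jaw=[0, 0, 0, 0, 0, 0, 0, 0], force=70)

```text
time: 22.52
tool_pos: [396.0, -8.6, 79.6]
tcp_rot: [179.9, 0.0, 100.5]
ft_force: [-1.7, 1.2, 6.4]
finger_gap: 11.4
grip_force: 68.2
```

Emit:
apply_moves(angular=[[0, 0, 0], [0, 0, 0], [0, 0, 0], [0, 0, 0], [0, 0, -0.5], [0, 0, -0.6], [0, 0, -0.6], [0, 0, -0.6], [0, 0, -0.6], [0, 0, -0.6], [0, 0, -0.6], [0, 0, -0.34], [0, 0, 0], [0, 0, 0]], travel=[[0, 0, 0.3], [0, 0, 0.7], [0, 0, 1], [0, 0, 1], [0, -0.5, 0], [0.03, -0.8, 0], [0.03, -0.8, 0], [0.05, -0.8, 0], [0.05, -0.8, 0], [0.05, -0.8, 0], [0.05, -0.6, 0], [0, -0.26, 0], [0, 0, 0], [0, 0, 0]], jaw=[0, 0, 0, 0, 0, 0, 0, 0, 0, 0, 0, 0, 0, 0])

```text
time: 24.28
tool_pos: [405.3, -222.2, 198.3]
tcp_rot: [-180.0, -0.0, 65.1]
ft_force: [0.2, -0.2, -2.4]
finger_gap: 11.4
grip_force: 68.6
```

```bash
cat > held.py <<'E'
from h import *
import sys
# held.py n psi : pan n held; fit its height-adjusted pose in the wrist view and refit the mat
n=int(sys.argv[1]); psi=float(sys.argv[2]); z0=float(sys.argv[3]); st=r.sense(); s=cam("wrist")
cv2.imwrite("pics/held%d.png"%n,s["color"][:,:,::-1])
p=st["tool_pos"]; yaw=np.radians(st["tcp_rot"][2]); ty=np.array([np.sin(yaw),-np.cos(yaw)])
print(p.round(1),st["tcp_rot"].round(1),st["ft_force"].round(1)); g=(*(p[:2]+88*ty),st["tcp_rot"][2]-90); print("centre from tool",np.round(g,1))
im=np.ascontiguousarray(s["color"][:,:,::-1])
for h in hulls(n,*g,z0): cv2.polylines(im,[cv2.convexHull(w2p(s,h).astype(np.int32))],1,(0,0,255),1)
cv2.polylines(im,[w2p(s,[[486+62*np.cos(a),-260.3+62*np.sin(a),4] for a in np.linspace(0,6.28,60)]).astype(np.int32)],1,(255,0,255),1)
cv2.imwrite("pics/held%d.png"%n,im)
E
python3 held.py 1 -25 120
```

```text
[ 405.3 -222.2  198.3] [-180.    -0.    65.1] [ 0.2 -0.2 -2.4]
centre from tool [ 485.2 -259.2  -24.9]
```

View pics/held1.png

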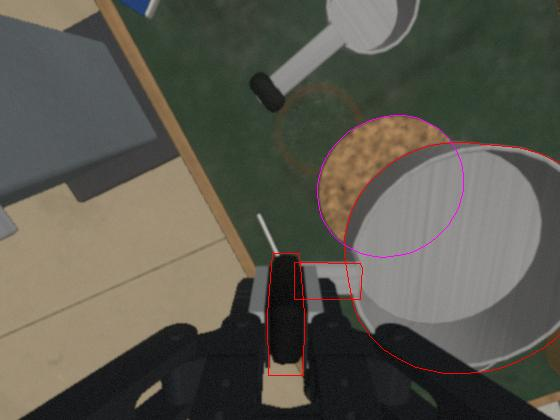

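Emit:
apply_moves(angular=[[0, 0, 0], [0, 0, 0], [0, 0, 0], [0, 0, 0], [0, 0, 0], [0, 0, 0], [0, 0, 0], [0, 0, 0]], travel=[[0.02, -0.03, -0.7], [0, 0, -0.9], [0, 0, -0.8], [0, 0, -0.3], [0, 0, -0.1], [0, 0, -0.03], [0, 0, 0], [0, 0, 0]], jaw=[0, 0, 0, 0, 0, 0, 0, 0])

```text
time: 25.32
tool_pos: [406.8, -224.6, 86.0]
tcp_rot: [179.9, 0.0, 65.0]
ft_force: [-0.2, 0.8, -3.0]
finger_gap: 11.2
grip_force: 68.6
```

Emit:
apply_moves(angular=[[0, 0, 0], [0, 0, 0], [0, 0, 0], [0, 0, 0]], travel=[[0, 0.02, -0.03], [0, 0, -0.02], [0, 0, -0.02], [0, 0, 0]], jaw=[0, 0, 0, 0])

```text
time: 25.82
tool_pos: [406.4, -223.4, 83.7]
tcp_rot: [-180.0, -0.0, 65.0]
ft_force: [-7.7, 4.9, 15.0]
finger_gap: 11.1
grip_force: 70.9
```

```bash
python3 held.py 1 -25 4; python3 - <<'E'
from h import *
for v in(cam("wrist"),cam("scene")): print(fitpan(1,(486,-260,-25),[v],4))
E
```

```text
[ 406.4 -223.4   83.7] [-180.   -0.   65.] [-7.7  4.9 15. ]
centre from tool [ 486.2 -260.6  -25. ]
(array([ 481.78517511, -255.02936745,  -18.83050781]), np.float64(3527.310171714573))
(array([ 481.05708282, -260.97025226,  -42.47089059]), np.float64(5320.527353979091))
```

Emit:
apply_moves(angular=[[0, 0, 0], [0, 0, 0], [0, 0, 0], [0, 0, 0], [0, 0, 0], [0, 0, 0], [0, 0, 0], [0, 0, 0], [0, 0, 0], [0, 0, 0]], travel=[[0, 0, 0.03], [0, 0, 0], [0, 0, 0], [0, 0, 0], [0, 0, 0.5], [0, 0, 0.9], [0, 0, 1], [0, 0, 1], [0, 0, 1], [0, 0, 0.5]], jaw=[0.4, 0.4, 0.4, 0.4, 0.4, 0.4, 0.5, 0.6, 0.6, 0.6])

```text
time: 27.22
tool_pos: [406.9, -223.9, 281.9]
tcp_rot: [179.8, 0.0, 65.0]
ft_force: [-1.0, -0.2, -0.6]
finger_gap: 51.4
grip_force: 0.0
```

Emit:
apply_moves(angular=[[0, 0, 0.5], [0, 0, 0.75], [0, 0, 0.75], [0, 0, 0.75], [0, 0, 0.75], [0, 0, 0.2], [0, 0, 0]], travel=[[0, -0.7, 0], [0, -0.9, 0], [0, -0.9, 0], [0, -0.9, 0], [-0.05, -0.8, 0], [-0.05, -0.3, 0], [0, 0, 0]], jaw=[0.6, 0.6, 0.6, 0.6, 0.6, 0.6, 0.6])

```text
time: 28.1
tool_pos: [401.7, -403.8, 277.9]
tcp_rot: [-179.9, -0.1, 94.5]
ft_force: [-0.3, 0.5, -0.1]
finger_gap: 51.4
grip_force: 0.0
```

```bash
python3 lk.py 2 491 -394 4 w4; python3 - <<'E'
from h import *
s=cam("wrist"); print("pan1",fitpan(1,(486,-260,-25),[s],4)); print(fitpan(1,(486,-260,-25),[cam("scene")],4))
E
```

```text
[ 490.9 -393.5    4.3] 151 grip [ 403.1 -400.1]
[ 487.8 -396.8    4.5] 1106 grip [ 400.1 -403.7]
[ 402.1 -402.8  278.5] [-1.80e+02 -1.00e-01  9.46e+01]
pan1 (array([ 480.99449703, -264.2319885 ,  -31.18724928]), np.float64(252.1833156681247))
(array([ 483.67458727, -261.86350772,  -22.07020333]), np.float64(2298.254011344347))
```

View pics/w4.png

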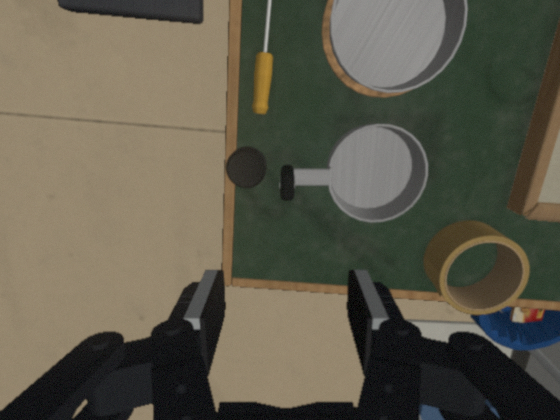

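Emit:
apply_moves(angular=[[0, 0, 0], [0, 0, 0], [0, 0, 0], [0, 0, 0], [0, 0, 0], [0, 0, 0]], travel=[[0.3, 1, 0.3], [0.3, 1, 0.3], [0.3, 1, 0.3], [0.3, 0.5, 0.1], [0, 0, 0], [0, 0, 0]], jaw=[0.5, 0.5, 0.5, 0.5, 0.5, 0.5])

```text
time: 29.05
tool_pos: [450.0, -263.4, 319.3]
tcp_rot: [-180.0, 0.0, 94.7]
ft_force: [-0.6, 0.1, 0.9]
finger_gap: 42.8
grip_force: 0.0
```

```bash
cat > chk.py <<'E'
from h import *
import sys
# mask fit of pan n treating cork as background
n=int(sys.argv[1]); g=[float(i) for i in sys.argv[2:5]]; z0=float(sys.argv[5])
s=cam("wrist"); im=np.ascontiguousarray(s["color"][:,:,::-1])
h=cv2.cvtColor(s["color"],cv2.COLOR_RGB2HSV); k=(h[...,0]>6)&(h[...,0]<24)&(h[...,1]>70)
o=fg
import h as M
M.fg=lambda s:np.where(k,0,o(s)).astype(np.float32)
q,c=M.fitpan(n,g,[s],z0); print("pan",n,q.round(1),round(c))
for p in hulls(n,*q,z0): cv2.polylines(im,[cv2.convexHull(w2p(s,p).astype(np.int32))],1,(0,0,255),1)
cv2.polylines(im,[w2p(s,[[486+62*np.cos(a),-260.3+62*np.sin(a),4] for a in np.linspace(0,6.28,60)]).astype(np.int32)],1,(255,0,255),1)
u=w2p(s,[[486,-260,20]])[0].astype(int); x0=max(u[0]-160,0);y0=max(u[1]-140,0)
cv2.imwrite("pics/%s.png"%sys.argv[6],cv2.resize(im[y0:y0+280,x0:x0+320],None,fx=2,fy=2))
E
python3 chk.py 1 486 -260 -25 4 k1
```

```text
pan 1 [ 486.4 -259.7  -24.9] 377
```

View pics/k1.png

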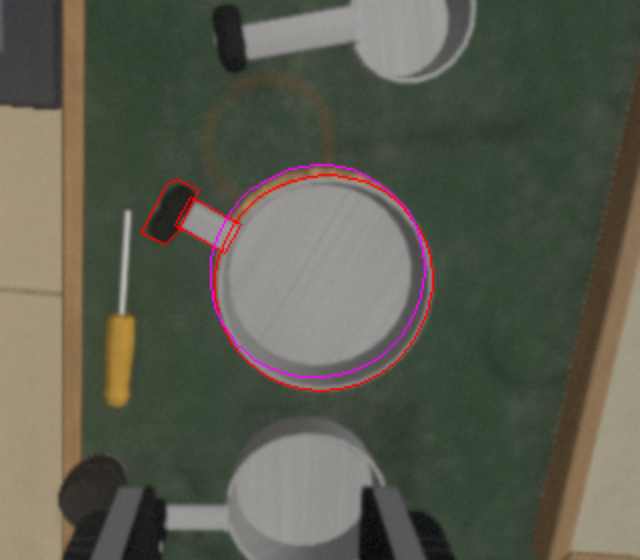

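The fit outline matches pan_1, which sits at (486.4,-259.7), so it is centred on the mat. Pan_2 is undisturbed.

Emit:
apply_moves(angular=[[0, 0, 0], [0, 0, 0], [0, 0, 0], [0, 0, 0], [0, 0, 0], [0, 0, 0], [0, 0, 0], [0, 0, 0], [0, 0, 0], [0, 0, 0], [0, 0, 0], [0, 0, 0]], travel=[[-0.29, -0.85, 0], [-0.29, -0.85, 0], [-0.29, -0.85, 0], [-0.3, -0.87, 0], [0, 0, -1], [0, 0, -1], [0, 0, -1], [0, 0, -1], [0, 0, -1], [0, 0, -0.96], [0, 0, 0], [0, 0, 0]], jaw=[0.5, 0.5, 0.5, 0.5, 0.5, 0.5, 0.5, 0.5, 0.5, 0.5, 0.5, 0.5])

```text
time: 30.6
tool_pos: [403.5, -401.2, 82.4]
tcp_rot: [180.0, 0.1, 94.6]
ft_force: [0.5, 0.3, 0.9]
finger_gap: 42.9
grip_force: 0.0
```

Emit:
apply_moves(angular=[[0, 0, 0], [0, 0, 0], [0, 0, 0], [0, 0, 0], [0, 0, 0], [0, 0, 0], [0, 0, 0], [0, 0, 0]], travel=[[0, 0, 0], [0, 0, 0], [0, 0, 0], [0, 0, 0], [0, 0, 0], [0, 0, 0], [0, 0, 0], [0, 0, 0]], jaw=[0, 0, 0, 0, 0, 0, 0, 0], force=70)

```text
time: 31.6
tool_pos: [404.3, -401.4, 83.2]
tcp_rot: [179.9, 0.2, 94.6]
ft_force: [-1.1, -0.2, 6.9]
finger_gap: 10.9
grip_force: 68.2
```

Emit:
apply_moves(angular=[[0, 0, 0], [0, 0, 0], [0, 0, 0], [0, 0, 0], [0, 0, 0.5], [0, 0, 0.7], [0, 0, 0.7], [0, 0, 0.65], [0, 0, 0], [0, 0, 0]], travel=[[0, 0, 0.3], [0, 0, 0.7], [0, 0, 1], [0, 0, 1], [0, 0.5, 0], [0.06, 0.8, 0], [0, 0.8, 0], [0, 0.51, 0], [0, 0, 0], [0, 0, 0]], jaw=[0, 0, 0, 0, 0, 0, 0, 0, 0, 0])

```text
time: 32.85
tool_pos: [406.0, -296.3, 201.6]
tcp_rot: [180.0, 0.1, 114.9]
ft_force: [-0.3, -0.4, -1.9]
finger_gap: 11.0
grip_force: 68.5
```

```bash
sed -i 's/486+62/486.4+62/;s/-260.3+62/-259.7+62/' held.py; python3 held.py 2 25 118
```

```text
[ 406.  -296.3  201.6] [1.800e+02 1.000e-01 1.149e+02] [-0.3 -0.4 -1.9]
centre from tool [ 485.7 -259.2   24.9]
```

View pics/held2.png

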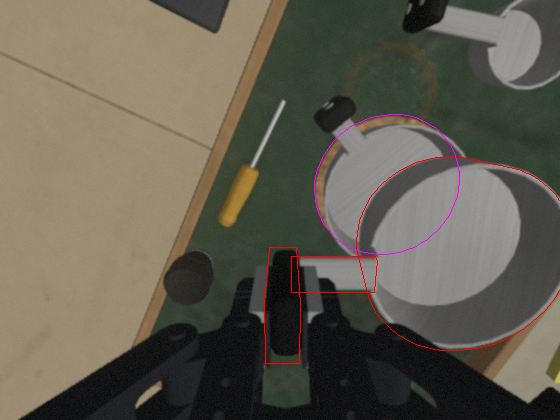

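Pan_2 is held level, and its outline matches the prediction. Lowering it into pan_1.

Emit:
apply_moves(angular=[[0, 0, 0], [0, 0, 0], [0, 0, 0], [0, 0, 0], [0, 0, 0], [0, 0, 0], [0, 0, 0], [0, 0, 0]], travel=[[0.01, 0, -0.7], [0, 0, -0.9], [0, 0, -0.7], [0, 0, -0.3], [0, 0, -0.07], [0, 0, -0.05], [0, 0, 0], [0, 0, 0]], jaw=[0, 0, 0, 0, 0, 0, 0, 0])

```text
time: 33.9
tool_pos: [406.7, -296.2, 93.1]
tcp_rot: [180.0, 0.1, 115.0]
ft_force: [-0.9, -0.5, -1.1]
finger_gap: 11.0
grip_force: 68.5
```

Emit:
apply_moves(angular=[[0, 0, 0], [0, 0, 0], [0, 0, 0], [0, 0, 0], [0, 0, 0]], travel=[[0, 0, -0.03], [0, 0, -0.03], [0, 0, -0.02], [0, 0, 0], [0, 0, 0]], jaw=[0, 0, 0, 0, 0])

```text
time: 34.52
tool_pos: [406.4, -296.2, 90.2]
tcp_rot: [-180.0, 0.0, 115.0]
ft_force: [-5.6, 2.7, 9.1]
finger_gap: 11.3
grip_force: 70.1
```

Emit:
apply_moves(angular=[[0, 0, 0], [0, 0, 0], [0, 0, 0], [0, 0, 0], [0, 0, 0], [0, 0, 0], [0, 0, 0], [0, 0, 0], [0, 0, 0], [0, 0, 0]], travel=[[0, 0, 0.03], [0, 0, 0], [0, 0, 0], [0, 0, 0], [0, 0, 0.5], [0, 0, 0.9], [0, 0, 1], [0, 0, 1], [0, 0, 1], [0, 0, 0.3]], jaw=[0.4, 0.4, 0.4, 0.4, 0.4, 0.4, 0.5, 0.5, 0.5, 0.5])

```text
time: 35.78
tool_pos: [407.2, -296.6, 281.5]
tcp_rot: [179.9, 0.3, 115.0]
ft_force: [-0.9, -0.2, -0.6]
finger_gap: 42.8
grip_force: 0.0
```

Emit:
apply_moves(angular=[[0, 0, -0.2], [0, 0, -0.2], [0, 0, -0.2], [0, 0, -0.2], [0, 0, -0.2], [0, 0, -0.2], [0, 0, -0.2], [0, 0, -0.2], [0, 0, -0.2], [0, 0, -0.2], [0, 0, -0.25], [0, 0, 0], [0, 0, 0]], travel=[[0, 0.9, 0], [0, 1, 0], [0, 1, 0], [0, 1, 0], [0, 1, 0], [0, 1, 0], [0, 1, 0], [0, 1, 0], [-0.05, 1, 0], [-0.05, 1, 0], [-0.05, 0.9, 0], [0, 0, 0], [0, 0, 0]], jaw=[0.5, 0.5, 0.5, 0.5, 0.5, 0.5, 0.5, 0.5, 0.5, 0.5, 0.5, 0.5, 0.5])

```text
time: 37.4
tool_pos: [399.9, 135.8, 277.4]
tcp_rot: [-179.9, 0.0, 97.1]
ft_force: [-0.5, -1.2, 0.1]
finger_gap: 42.9
grip_force: 0.0
```

```bash
python3 lk.py 3 487 145 7 w5
```

```text
[519.9 128.1  10.7] 200 grip [433.5 111.7]
[515.9 124.9  10.3] 2635 grip [429.3 109.2]
[400.2 135.4 277.8] [-180.    0.   97.]
```

Pan_3 has been knocked aside: both cameras now agree on about (520,128). Grasping it there.

Emit:
apply_moves(angular=[[0, 0, 0.45], [0, 0, 0], [0, 0, 0], [0, 0, 0], [0, 0, 0], [0, 0, 0], [0, 0, 0], [0, 0, 0], [0, 0, 0]], travel=[[0.42, -0.3, 0], [0.42, -0.3, 0], [0, 0, -1], [0, 0, -1], [0, 0, -1], [0, 0, -1], [0, 0, -0.95], [0, 0, 0], [0, 0, 0]], jaw=[0.5, 0.5, 0.5, 0.5, 0.5, 0.5, 0.5, 0.5, 0.5])

```text
time: 38.62
tool_pos: [434.7, 111.8, 81.7]
tcp_rot: [179.9, 0.0, 100.6]
ft_force: [0.1, -0.6, 0.4]
finger_gap: 42.8
grip_force: 0.0
```

Emit:
apply_moves(angular=[[0, 0, 0], [0, 0, 0], [0, 0, 0], [0, 0, 0], [0, 0, 0], [0, 0, 0], [0, 0, 0], [0, 0, 0]], travel=[[0, 0, 0], [0, 0, 0], [0, 0, 0], [0, 0, 0], [0, 0, 0], [0, 0, 0], [0, 0, 0], [0, 0, 0]], jaw=[0, 0, 0, 0, 0, 0, 0, 0], force=70)

```text
time: 39.62
tool_pos: [435.0, 112.3, 81.9]
tcp_rot: [179.9, 0.0, 100.6]
ft_force: [-2.9, -0.3, 8.3]
finger_gap: 10.9
grip_force: 68.1
```

Emit:
apply_moves(angular=[[0, 0, 0], [0, 0, 0], [0, 0, 0], [0, 0, 0], [0, 0, 0.3], [0, 0, 0.65], [0, 0, 0.7], [0, 0, 0.7], [0, 0, 0.7], [0, 0, 0.7], [0, 0, 0.7], [0, 0, 0.7], [0, 0, 0.7], [0, 0, 0.7], [0, 0, 0.7], [0, 0, 0.8], [0, 0, 0], [0, 0, 0]], travel=[[0, 0, 0.3], [0, 0, 0.8], [0, 0, 1], [0, 0, 1], [0, -0.69, 0], [0.06, -1, 0], [0.06, -1, 0], [0.06, -1, 0], [0.06, -1, 0], [0.06, -1, 0], [0.06, -1, 0], [0.06, -1, 0], [0.07, -1, 0], [0.07, -1, 0], [0.08, -1, 0], [0.07, -0.7, 0], [0, 0, 0], [0, 0, 0]], jaw=[0, 0, 0, 0, 0, 0, 0, 0, 0, 0, 0, 0, 0, 0, 0, 0, 0, 0])

```text
time: 41.88
tool_pos: [462.2, -342.8, 204.6]
tcp_rot: [180.0, -0.0, 164.9]
ft_force: [-0.6, 0.2, -1.4]
finger_gap: 10.7
grip_force: 68.6
```

```bash
python3 held.py 3 75 122
```

```text
[ 462.2 -342.8  204.6] [180.   -0.  164.9] [-0.6  0.2 -1.4]
centre from tool [ 485.1 -257.8   74.9]
```

View pics/held3.png

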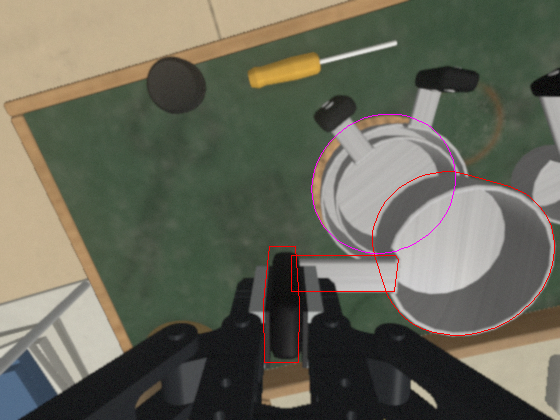

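Pan_2 is nested flat and pan_3 is held level above it. Lowering.

Emit:
apply_moves(angular=[[0, 0, 0], [0, 0, 0], [0, 0, 0], [0, 0, 0], [0, 0, 0], [0, 0, 0], [0, 0, 0], [0, 0, 0]], travel=[[0.02, 0, -0.7], [0, 0, -0.9], [0, 0, -0.7], [0, 0, -0.3], [0, 0, -0.08], [0, 0, -0.06], [0, 0, 0], [0, 0, 0]], jaw=[0, 0, 0, 0, 0, 0, 0, 0])

```text
time: 42.92
tool_pos: [463.4, -343.8, 95.6]
tcp_rot: [-180.0, 0.1, 165.0]
ft_force: [0.6, -0.0, -1.3]
finger_gap: 11.1
grip_force: 68.6
```

Emit:
apply_moves(angular=[[0, 0, 0], [0, 0, 0], [0, 0, 0], [0, 0, 0]], travel=[[0, 0, -0.03], [0, 0, -0.02], [0, 0, 0], [0, 0, 0]], jaw=[0, 0, 0, 0])

```text
time: 43.42
tool_pos: [463.0, -343.4, 92.7]
tcp_rot: [180.0, -0.0, 165.0]
ft_force: [-0.9, 0.1, -1.7]
finger_gap: 10.9
grip_force: 68.6
```

Emit:
apply_moves(angular=[[0, 0, 0], [0, 0, 0], [0, 0, 0], [0, 0, 0]], travel=[[0, 0, -0.02], [0, 0, -0.02], [0, 0, 0], [0, 0, 0]], jaw=[0, 0, 0, 0])

```text
time: 43.92
tool_pos: [463.3, -343.8, 92.1]
tcp_rot: [-180.0, 0.0, 165.0]
ft_force: [-2.8, 0.2, 5.0]
finger_gap: 11.3
grip_force: 69.8
```

Emit:
apply_moves(angular=[[0, 0, 0], [0, 0, 0], [0, 0, 0], [0, 0, 0], [0, 0, 0], [0, 0, 0], [0, 0, 0], [0, 0, 0], [0, 0, 0], [0, 0, 0]], travel=[[0, 0, 0.03], [0, 0, 0], [0, 0, 0], [0, 0, 0], [0, 0, 0.5], [0, 0, 0.9], [0, 0, 1], [0, 0, 1], [0, 0, 1], [0, 0, 0.3]], jaw=[0.4, 0.4, 0.4, 0.4, 0.4, 0.4, 0.5, 0.5, 0.5, 0.5])

```text
time: 45.18
tool_pos: [464.2, -344.4, 285.5]
tcp_rot: [-179.8, 0.4, 165.0]
ft_force: [0.1, 0.1, 0.0]
finger_gap: 42.7
grip_force: 0.0
```

Emit:
apply_moves(angular=[[0, 0, -0.7], [0, 0, -0.8], [0, 0, -0.8], [0, 0, -0.8], [0, 0, -0.8], [0, 0, -0.8], [0, 0, -0.8], [0, 0, -0.8], [0, 0, -0.7], [0, 0, -0.6], [0, 0, 0], [0, 0, 0]], travel=[[-0.08, 0.5, 0], [-0.08, 0.5, 0], [-0.08, 0.5, 0], [-0.08, 0.5, 0], [-0.08, 0.5, 0], [-0.09, 0.5, 0], [-0.09, 0.5, 0], [-0.09, 0.5, 0], [-0.09, 0.5, 0], [-0.09, 0.48, 0], [0, 0, 0], [0, 0, 0]], jaw=[0.5, 0.5, 0.5, 0.5, 0.5, 0.5, 0.5, 0.5, 0.5, 0.5, 0.5, 0.5])

```text
time: 46.68
tool_pos: [429.0, -144.6, 280.2]
tcp_rot: [-180.0, 0.0, 104.3]
ft_force: [-0.7, 0.2, -0.5]
finger_gap: 42.7
grip_force: 0.0
```

```bash
python3 lk.py 4 514 -123 14 w6
```

```text
[ 514.4 -124.1   13.7] 294 grip [ 429. -145.]
[ 508.2 -128.9   22.9] 7537 grip [ 427.2 -163.2]
[ 429.  -144.8  280.2] [-180.     0.   104.3]
```

Emit:
apply_moves(angular=[[0, 0, -0.05], [0, 0, 0], [0, 0, 0], [0, 0, 0], [0, 0, 0], [0, 0, 0], [0, 0, 0]], travel=[[0, 0, -1], [0, 0, -1], [0, 0, -1], [0, 0, -1], [0, 0, -1], [0, 0, 0], [0, 0, 0]], jaw=[0.5, 0.5, 0.5, 0.5, 0.5, 0.5, 0.5])

```text
time: 47.65
tool_pos: [429.8, -144.8, 81.7]
tcp_rot: [179.9, 0.0, 103.8]
ft_force: [-0.1, -0.8, 0.1]
finger_gap: 43.1
grip_force: 0.0
```

Emit:
apply_moves(angular=[[0, 0, 0], [0, 0, 0], [0, 0, 0], [0, 0, 0], [0, 0, 0], [0, 0, 0], [0, 0, 0], [0, 0, 0]], travel=[[0, 0, 0], [0, 0, 0], [0, 0, 0], [0, 0, 0], [0, 0, 0], [0, 0, 0], [0, 0, 0], [0, 0, 0]], jaw=[0, 0, 0, 0, 0, 0, 0, 0], force=70)

```text
time: 48.65
tool_pos: [430.1, -144.8, 82.0]
tcp_rot: [179.9, 0.1, 103.8]
ft_force: [-3.0, -0.1, 7.0]
finger_gap: 10.8
grip_force: 68.9
```

Emit:
apply_moves(angular=[[0, 0, 0], [0, 0, 0], [0, 0, 0], [0, 0, 0], [0, 0, -0.5], [0, 0, -0.8], [0, 0, -0.9], [0, 0, -0.9], [0, 0, -0.9], [0, 0, -0.9], [0, 0, -0.9], [0, 0, -0.9], [0, 0, -0.9], [0, 0, -0.9], [0, 0, -0.9], [0, 0, -0.9], [0, 0, -0.8], [0, 0, 0], [0, 0, 0], [0, 0, 0]], travel=[[0, 0, 0.3], [0, 0, 0.8], [0, 0, 1], [0, 0, 1], [0.07, -0.07, 0], [0.07, -0.07, 0], [0.07, -0.07, 0], [0.07, -0.07, 0], [0.07, -0.06, 0], [0.06, -0.06, 0], [0.06, -0.06, 0], [0.06, -0.06, 0], [0.06, -0.06, 0], [0.06, -0.06, 0], [0.06, -0.06, 0], [0.06, -0.06, 0], [0.05, -0.03, 0], [0, 0, 0], [0, 0, 0], [0, 0, 0]], jaw=[0, 0, 0, 0, 0, 0, 0, 0, 0, 0, 0, 0, 0, 0, 0, 0, 0, 0, 0, 0])

```text
time: 51.15
tool_pos: [461.8, -175.7, 204.4]
tcp_rot: [-180.0, -0.0, 15.1]
ft_force: [-0.7, -0.2, -0.5]
finger_gap: 10.5
grip_force: 68.4
```

```bash
python3 held.py 4 -75 122
```

```text
[ 461.8 -175.7  204.4] [-180.    -0.    15.1] [-0.7 -0.2 -0.5]
centre from tool [ 484.7 -260.7  -74.9]
```

View pics/held4.png

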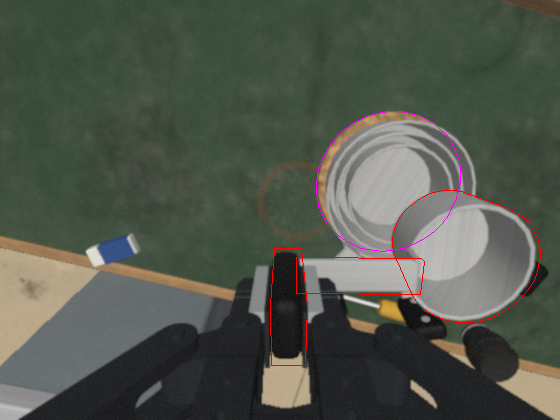

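Three pans are nested and pan_4 is over its target. Lowering.

Emit:
apply_moves(angular=[[0, 0, 0], [0, 0, 0], [0, 0, 0], [0, 0, 0], [0, 0, 0], [0, 0, 0], [0, 0, 0], [0, 0, 0]], travel=[[0.02, -0.01, -0.7], [0, 0, -0.9], [0, 0, -0.7], [0, 0, -0.3], [0, 0, -0.05], [0, 0, -0.04], [0, 0, 0], [0, 0, 0]], jaw=[0, 0, 0, 0, 0, 0, 0, 0])

```text
time: 52.2
tool_pos: [463.2, -176.4, 97.5]
tcp_rot: [179.9, -0.1, 15.0]
ft_force: [0.2, -0.6, -1.2]
finger_gap: 11.2
grip_force: 68.4
```

Emit:
apply_moves(angular=[[0, 0, 0], [0, 0, 0], [0, 0, 0], [0, 0, 0]], travel=[[0, 0, -0.02], [0, 0, -0.02], [0, 0, 0], [0, 0, 0]], jaw=[0, 0, 0, 0])

```text
time: 52.7
tool_pos: [462.8, -176.2, 95.3]
tcp_rot: [180.0, -0.0, 15.0]
ft_force: [0.2, 1.2, 1.6]
finger_gap: 11.0
grip_force: 68.7
```

Emit:
apply_moves(angular=[[0, 0, 0], [0, 0, 0], [0, 0, 0], [0, 0, 0], [0, 0, 0], [0, 0, 0], [0, 0, 0], [0, 0, 0], [0, 0, 0], [0, 0, 0], [0, 0, 0], [0, 0, 0], [0, 0, 0], [0, 0, 0]], travel=[[0, 0, -0.02], [0, 0, 0], [0, 0, 0.02], [0, 0, 0], [0, 0, 0], [0, 0, 0], [0, 0, 0.5], [0, 0, 0.9], [0, 0, 1], [0, 0, 1], [0, 0, 1], [0.9, 0, 0.6], [0.9, 0, 0.3], [0, 0, 0]], jaw=[0, 0, 0.4, 0.4, 0.4, 0.4, 0.4, 0.4, 0.5, 0.5, 0.5, 0.5, 0.5, 0.5])

```text
time: 54.45
tool_pos: [536.4, -176.1, 307.5]
tcp_rot: [180.0, -0.1, 15.1]
ft_force: [-0.7, 0.0, 0.2]
finger_gap: 42.9
grip_force: 0.0
```

```bash
python3 - <<'E'
from h import *
s=cam("wrist"); im=np.ascontiguousarray(s["color"][:,:,::-1]); raw=im.copy()
P={1:(486.4,-259.7,-25,4),2:(485.2,-259.4,25,7),3:(485.7,-260.1,75,10),4:(485.5,-260,-75,13)}
C={1:(0,0,255),2:(0,255,255),3:(255,0,255),4:(255,255,0)}
for n,q in P.items():
    for h in hulls(n,*q): cv2.polylines(im,[cv2.convexHull(w2p(s,h).astype(np.int32))],1,C[n],1)
u=w2p(s,[[470,-260,20]])[0].astype(int); print(u)
x0=min(max(u[0]-130,0),300);y0=min(max(u[1]-150,0),120)
a=[i[y0:y0+300,x0:x0+260] for i in(raw,im)]
sc=cam("scene"); c=sc["color"][255:345,240:410,::-1]
v=cv2.resize(np.hstack(a),None,fx=1.5,fy=1.5); 
cv2.imwrite("pics/fin.png",v); cv2.imwrite("pics/fin_s.png",np.hstack([cv2.resize(c,None,fx=3,fy=3),cv2.resize(sc["color"][180:270,120:210,::-1],None,fx=3,fy=3)]))
E
```

```text
[341 241]
```

View pics/fin.png

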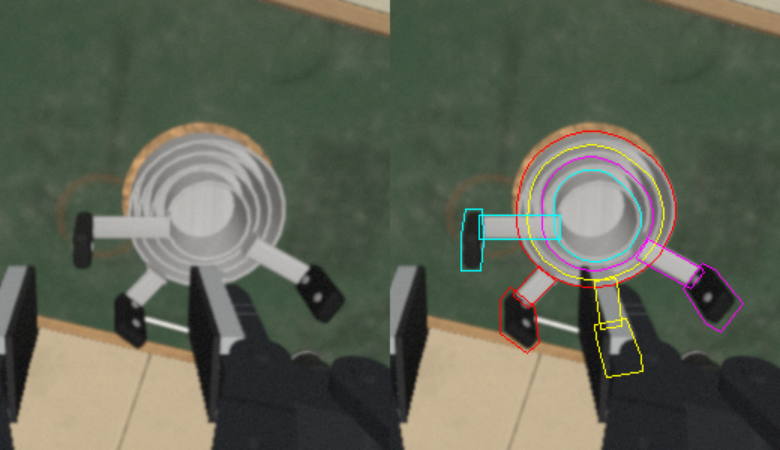

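View pics/fin_s.png

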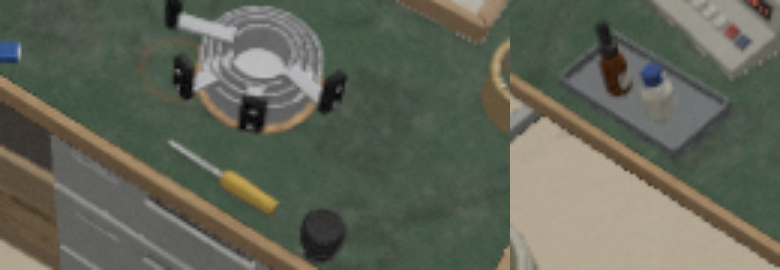

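All four pans are nested and level, and their outlines match the predicted poses. The handles are spread about 50° apart, and both bottles stand upright in the tray at (610,75) and (655,90). The eyepiece and eraser are untouched, and the arm is clear.

```bash
python3 -c "
from bench import r
print(r.hand_in())"
```

```text
the job is handed in; nothing more can be done
None
```

The job is handed in: the dropper and the one oil bottle present stand upright in the grey tray, and all four pans are nested on the mat, centred to about 1 mm by the wrist camera, with handles about 50° apart; no verdict came back.

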